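Friction test board in the science classroom

TASK

Run the friction test on the three blocks that lie on the tilting board: press the green pad down to the stop once so that the push latch lets go and the board springs up, and see which blocks slide and which stick. Leave what slid in the yellow catch trough, put the blocks that stuck flat on the floor of the red tray, and press the board down to the stop again so that it latches flat. Do not disturb the other things on the desk.

Things in the scene. Friction and masses are not known exactly. Their poses are not given: they have to be found in the camera images.
- rig: friction test rig, fixed to the desk: grey base 310 x 240 mm, yellow catch trough at its low end, a plywood board hinged beside the trough, black latch housing under the board's free end. Origin: centre of the base's underside, on the desk. x points from the trough up the slope to the board's free end, y across, z up. Hinge line along y at x = -75 mm, z = 50 mm.
- trough_floor (a point): centre of the inner floor of the yellow catch trough, 46 mm above the desk, at x = -111 mm in the rig's frame. Inside: 72 mm along the slope's direction, 220 mm across; its walls stand 32 mm above the floor. Axes as the rig's.
- board (a joint): angle of the board (rad): 0 (to 0.01) = flat, held by the latch; 0.35 (20 degrees) = sprung up, released; -0.038 = pressed to the stop. Push-push latch: from flat, press the pad 7 mm down to the stop and let go: it springs up in about 1 s. From up, press down past flat to the stop and let go: it catches at 0. A press of under 6 mm past flat may change nothing. Spring: 3 to 5 N at the pad; more on a fast hit or at the stop.
- press_pad (a point): centre of the top of the green press pad (40 mm up the slope, 70 mm across) on the board's free end, 190 mm from the hinge line; it moves with the board. When latched it is 55 mm above the desk, at x = 115 mm, y = 0 in the rig's frame; sprung up, about 120 mm above the desk. Axes: x up the slope, y across, z out of the board's face.
- board_mid (a point): point on the top of the plywood board (213 mm long, 216 mm wide, 8 mm thick; its top is 54 mm above the desk when latched), 100 mm from the hinge line, in the middle of its width; axes as for the press pad; it moves with the board.
- tray: open red tray for the blocks that stick, 150 (x) x 130 (y) x 35 mm high, walls and floor 4 mm, fixed to the desk. Origin: centre of its underside, on the desk.
- block_1_mid (a point): test block: wood, 40 (x) x 32 (y) x 26 mm high, thin dark sole, 40 to 85 g; this point is its centre, z up. The three look alike; only the soles differ: on the sprung-up board some slide into the trough within about a second, others stay put. At the start they lie side by side on the board, about 70 mm apart across the slope, long side within 25 degrees of it.
- block_2_mid (a point): test block: wood, 40 (x) x 32 (y) x 26 mm high, thin dark sole, 40 to 85 g; this point is its centre, z up. The three look alike; only the soles differ: on the sprung-up board some slide into the trough within about a second, others stay put. At the start they lie side by side on the board, about 70 mm apart across the slope, long side within 25 degrees of it.
- block_3_mid (a point): test block: wood, 40 (x) x 32 (y) x 26 mm high, thin dark sole, 40 to 85 g; this point is its centre, z up. The three look alike; only the soles differ: on the sprung-up board some slide into the trough within about a second, others stay put. At the start they lie side by side on the board, about 70 mm apart across the slope, long side within 25 degrees of it.
- pencil_cup: blue pencil cup with pencils, a bystander: 64 mm wide, 90 mm high, 160 mm with the pencils; origin at the centre of its underside.
- glue_stick: white and orange glue stick standing upright, a bystander: 27 mm wide, 90 mm high; origin at its underside.
- pen: white pen lying on the desk, a bystander: 145 mm long, 10 mm thick, along its x; origin on the desk under its middle.
- model_part_1: red model part, a bystander, about 50 x 44 x 26 mm; origin at its underside.
- model_part_2: yellow model part, a bystander, about 48 x 40 x 26 mm; origin at its underside.
Mind the look-alikes: they are no part of the job. Leave any turquoise or white look-alike of the part that bears block_1_mid alone. Leave any purple or white look-alike of the part that bears block_2_mid alone.

How it is judged:
On the way:
1. the latch is released and the board stands sprung up (above 0.31 rad) with the blocks tested on it: what slides lies in the trough, what sticks is still on the board (value of joint board above 0.31 rad and x of block_1_mid in the frame of rig between -0.15 and -0.08 m and y of block_1_mid in the frame of rig between -0.112 and 0.112 m and z of block_1_mid in the frame of rig between 0.04 and 0.078 m and x of block_2_mid in the frame of board_mid between -0.1 and 0.12 m and y of block_2_mid in the frame of board_mid between -0.11 and 0.11 m and z of block_2_mid in the frame of board_mid between 0.006 and 0.022 m and x of block_3_mid in the frame of board_mid between -0.1 and 0.12 m and y of block_3_mid in the frame of board_mid between -0.11 and 0.11 m and z of block_3_mid in the frame of board_mid between 0.006 and 0.022 m), for 0.2 s.
At the end, for the whole second after the job is handed in: The board is latched flat (within 0.02 rad of 0), the block that slid lies inside the yellow catch trough, and the blocks that stuck lie inside the red tray on its floor (centre less than 28 mm above the desk) (value of joint board between -0.02 and 0.02 rad and x of block_1_mid in the frame of rig between -0.15 and -0.08 m and y of block_1_mid in the frame of rig between -0.112 and 0.112 m and z of block_1_mid in the frame of rig between 0.04 and 0.078 m and x of block_2_mid in the frame of tray between -0.071 and 0.071 m and y of block_2_mid in the frame of tray between -0.061 and 0.061 m and z of block_2_mid in the frame of tray between 0.005 and 0.028 m and x of block_3_mid in the frame of tray between -0.071 and 0.071 m and y of block_3_mid in the frame of tray between -0.061 and 0.061 m and z of block_3_mid in the frame of tray between 0.005 and 0.028 m); the robot touches nothing.
It fails at once if a bystander (pencil cup, glue stick, pen, model part on the desk) is pushed more than 30 mm from its place or tipped over (distance of any of pencil_cup, glue_stick, pen, model_part_1, model_part_2 from where it was at the start of the episode above 0.03 m or angle between any of pencil_cup, glue_stick's own z axis and vertical above 0.6 rad).
It also fails if it takes over 72 s, if anything falls off the work surface, if the arm or the gripper's body presses on something with over 40 N, if the wrist force passes 120 N, or if a joint passes its speed limit or range.

ROBOT

A 7-joint arm with a two-finger parallel gripper is mounted at the origin on the work surface. World frame = base frame: x ahead of the robot, y to its left, z up, the work surface at z = 0. Lengths are in m, angles in rad, forces in N, time in s.
With the tool pointing down it reaches from about 0.4 to 0.875 m from the base axis. Payload 4.4 kg.
Tool frame: the origin (TCP) lies at the very end of the fingers, on their centre line; the grasp point (between the pads) lies 19 mm behind it; z points along the fingers, y is the direction in which the jaws open and shut (so a half turn about z gives the same grasp; the last joint's range is limited). The gripper opens to 85 mm and grips with 20 to 120 N. Pads are 22 mm wide; open, the fingers measure 114 mm over their backs; the gripper's body (76 mm by 85 mm) begins 54 mm behind the grasp point. The pads swing forward as they close: fully open they stand 13 mm farther back than shut.
Start: joints at [1.17, 0.628, 0.038, 1.517, -0.027, 0.996, -0.02], TCP at [0.214, -0.614, 0.231] pointing down, gripper open.
Joint ranges: [-3.06, 3.06], [-0.37, 2.12], [-1.25, 1.32], [0.18, 2.47], [-1.1, 4.24], [0.23, 1.98], [-2.94, 2.94]. Speed limits (rad/s): [2.57, 2.57, 3.14, 3.14, 3.14, 3.14, 3.14].

INTERFACE

Orientations are given as a rotation vector (axis times angle).
In Python, from bench import r, read_camera, ticket gives the robot as it stands.
- The arm moves only by the shell command python3 -m crank 'ROWS' [FORCE]. ROWS is JSON, a list that holds one entry, the list of rows, each a list of 7 numbers: the turn, a rotation vector about the tool's x, y, z in rad, then the shift along the tool's x, y, z in cm, then the opening, from 0 (shut) to 1 (fully open). In form: [[[ax, ay, az, x, y, z, hand], ...]]. A call has 1 to 12 rows; each row is the pose to reach, as a shift and turn from the pose measured when the call began, along the tool's axes at that moment; what a row does not reach only later rows make up. A row lasts 1/12 s, in which the tool goes at most 41.7 mm and 7.16 degrees, less where a joint would pass 70% of its speed; a pose out of reach is approached as far as the arm can. A call with a gripper value outside its range is refused whole. The fingers move at their own pace and stop on an object; FORCE is the grip in N (left out, the last holds). Time passes only in rows, so rows that repeat a pose let the fingers close. It gives the time, the measured TCP pose, the force and the opening at its end, in the units of the state.
- r.observe(): the state, without advancing time (a new reading comes with each control period).
- read_camera(name): name is "scene" or "top" or "wrist"; returns a dict with "img" (480x640x3 uint8, blue, green, red), "fx", "fy", "cx", "cy" (pixels), "rvec" (rotation vector, rad) and "tvec" (3), from world to camera coordinates, as OpenCV has them; the wrist camera has in their place "mount" (4x4, takes a point from camera to tool coordinates, whose origin is the TCP and whose axes are the flange's). Camera axes: x right, y down, z forward; pixel columns grow to the right and rows downward; lengths in m; the calibration is good to about 2 mm. The wrist camera is an equidistant fisheye: a pixel r from the principal point sees the ray r / f radians off the axis. A picture is of the moment at which its call begins: read the wrist's pose just before it. There is no depth.
- ticket.sign_off(): hands the job in, once; it reports no verdict.
The state is a dict: "time_s": time; "joint_positions": joint angles; "qd": joint speeds; "joint_efforts": joint torques, N m; "tool_pos": TCP position; "tool_rot": TCP orientation; "wrist_force": force on the tool from outside, world axes, zero at the start; "ft_torque": the same for the moment, N m; "width": finger opening in m.
Only numpy, scipy, OpenCV 4.12 (cv2) and the standard library are available. Lean on these libraries where they do the work, as an engineer would, in place of code of your own. Each camera call takes 0.05 s, during which the arm holds its last target. There are 200 camera calls.

## Working session

There is one attempt and no reset: what is moved stays moved. The work goes in short steps, Python scripts to look and compute and a shell command to move; the robot and the scene stay as the last step left them, time stands still between calls to the robot, and variables do not carry over. Pictures are saved under pics/ and viewed, about 8 in all and at most 12, crops included, and the job is handed in when it is done.

```bash
ls; mkdir -p pics; python3 - <<'E'
from bench import r, read_camera
import cv2
o=r.observe(); print({k:o[k] for k in('time_s','tool_pos','tool_rot','wrist_force','width')})
for n in('scene','top'):
    c=read_camera(n); cv2.imwrite(f'pics/{n}0.png',c['img']); print(n,c['fx'],c['cx'],c['cy'],c['rvec'],c['tvec'])
E
```

```text
pics
{'time_s': 0.0, 'tool_pos': array([ 0.21338894, -0.61331687,  0.23040038]), 'tool_rot': array([-3.09584062e+00, -5.23174377e-01,  5.61767453e-04]), 'wrist_force': array([ 0.61628184, -0.21167801, -0.08719088]), 'width': 0.08536516569180448}
scene 438.5606506714762 320.23523975538103 238.596579599548 [ 1.45838865  2.34793803 -0.67650412] [ 0.26806167 -0.33976848  1.25614768]
top 614.8035633503898 324.37892933968016 228.03931566643516 [ 2.195167   -2.20982433  0.07023228] [-0.04778733  0.55061768  1.59664003]
```

View pics/scene0.png

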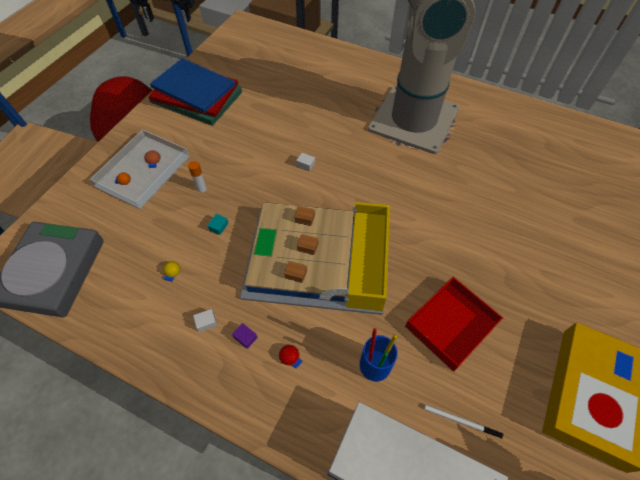

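View pics/top0.png

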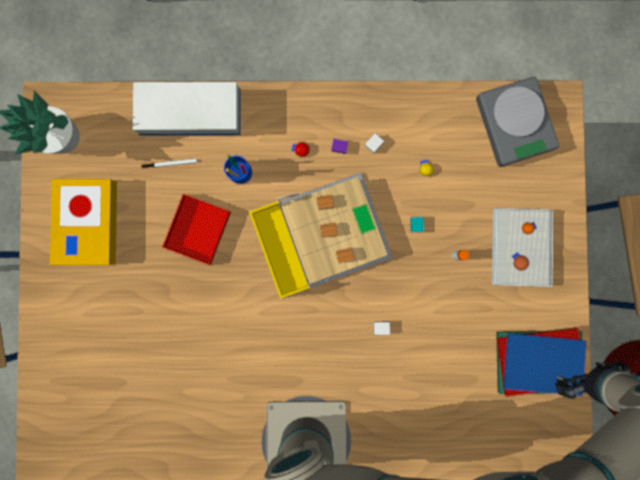

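The scene shows the rig in the middle: three brown blocks on the board, top-view pixels (325,202), (329,230) and (346,255). The green pad is at (364,219), the yellow trough at (278,250) and the red tray at (197,229). Look-alikes are turquoise (418,225), purple (340,146) and white (375,143) and (382,328). All of these lie on the desk, so I choose the three wooden blocks on the board.

```bash
cat > h.py <<'E'
from bench import r, read_camera
import cv2, numpy as np
from scipy.spatial.transform import Rotation as R
def ray(c,u,v):
    Rc=cv2.Rodrigues(np.array(c['rvec'],float))[0]; t=np.array(c['tvec'],float)
    return -Rc.T@t, Rc.T@np.array([(u-c['cx'])/c['fx'],(v-c['cy'])/c['fy'],1])
def at_z(c,u,v,z):
    o,d=ray(c,u,v); return o+d*(z-o[2])/d[2]
def wcam():
    o=r.observe(); c=read_camera('wrist'); M=np.array(c['mount']); T=np.eye(4)
    T[:3,:3]=R.from_rotvec(o['tool_rot']).as_matrix(); T[:3,3]=o['tool_pos']; c['T']=T@M; return c
def w_at_z(c,u,v,z):
    a=np.array([(u-c['cx'])/c['fx'],(v-c['cy'])/c['fy']]); th=np.linalg.norm(a)
    d=np.r_[a/th*np.sin(th),np.cos(th)] if th>1e-9 else np.array([0,0,1.])
    d=c['T'][:3,:3]@d; o=c['T'][:3,3]; return o+d*(z-o[2])/d[2]
def w_proj(c,p):
    q=np.linalg.inv(c['T'])@np.r_[p,1]; th=np.arctan2(np.hypot(q[0],q[1]),q[2]); e=q[:2]/np.hypot(q[0],q[1])
    return np.array([c['cx']+c['fx']*th*e[0],c['cy']+c['fy']*th*e[1]])
def blobs(img,lo,hi,amin=40):
    hsv=cv2.cvtColor(img,cv2.COLOR_BGR2HSV); m=cv2.inRange(hsv,np.array(lo),np.array(hi))
    m=cv2.morphologyEx(m,cv2.MORPH_OPEN,np.ones((3,3)))
    cs,_=cv2.findContours(m,cv2.RETR_EXTERNAL,cv2.CHAIN_APPROX_NONE)
    return [k for k in cs if cv2.contourArea(k)>=amin]
def to(p,rz=None,rotdown=None):
    """shift in tool axes (cm) to world point p for TCP; turn to tool-down with jaw (y) heading rz"""
    o=r.observe(); A=R.from_rotvec(o['tool_rot']); s=A.inv().apply(np.array(p)-o['tool_pos'])*100
    out=[np.round(s,2)]
    if rz is not None:
        best=None
        for k in (0,np.pi):
            y=np.array([np.cos(rz+k),np.sin(rz+k),0]); z=np.array([0,0,-1.]); x=np.cross(y,z)
            B=R.from_matrix(np.c_[x,y,z]); t=(A.inv()*B).as_rotvec()
            if best is None or np.linalg.norm(t)<np.linalg.norm(best): best=t
        out.insert(0,np.round(best,3))
    return out
E
python3 - <<'E'
from h import *
c=read_camera('top');img=c['img']
for n,lo,hi,z in(('green',(45,120,60),(75,255,255),.055),('yellow',(24,150,80),(34,255,255),.078),('red',(0,180,80),(4,255,255),.035),('brown',(5,130,60),(16,255,255),.08)):
    for k in blobs(img,lo,hi):
        (u,v),wh,a=cv2.minAreaRect(k); 
        b=[at_z(c,*q,z)[:2] for q in cv2.boxPoints(((u,v),wh,a))]
        print(n,round(u),round(v),np.round(wh),round(a),at_z(c,u,v,z)[:2].round(4), np.round(b,3).tolist())
x0=cv2.resize(img[160:310,230:430],None,fx=4,fy=4,interpolation=cv2.INTER_CUBIC);cv2.imwrite('pics/crop0.png',x0)
E
```

```text
green 363 218 [27. 15.] 70 [ 0.5723 -0.1508] [[0.598, -0.121], [0.611, -0.157], [0.547, -0.18], [0.534, -0.144]]
green 530 149 [10. 29.] 72 [ 0.75   -0.5822] [[0.752, -0.543], [0.774, -0.614], [0.748, -0.621], [0.727, -0.55]]
yellow 279 250 [93. 31.] 70 [0.4937 0.0643] [[0.591, 0.14], [0.617, 0.067], [0.397, -0.011], [0.371, 0.062]]
yellow 426 170 [11. 12.] 90 [ 0.694  -0.3091] [[0.708, -0.294], [0.708, -0.325], [0.68, -0.324], [0.68, -0.294]]
red 502 352 [28.  7.] 90 [ 0.2274 -0.5042] [[0.263, -0.496], [0.263, -0.514], [0.192, -0.512], [0.192, -0.494]]
red 562 333 [ 8. 32.] 90 [ 0.2745 -0.6617] [[0.285, -0.621], [0.284, -0.703], [0.264, -0.703], [0.265, -0.62]]
red 196 229 [50. 57.] 21 [0.549 0.279] [[0.505, 0.365], [0.641, 0.313], [0.593, 0.192], [0.457, 0.245]]
red 80 206 [19. 20.] 90 [0.6114 0.5783] [[0.636, 0.604], [0.636, 0.553], [0.587, 0.552], [0.587, 0.604]]
red 301 149 [12. 10.] 90 [0.7555 0.0082] [[0.771, 0.021], [0.771, -0.005], [0.74, -0.005], [0.74, 0.021]]
brown 520 262 [12. 13.] 90 [ 0.4583 -0.5435] [[0.473, -0.527], [0.473, -0.56], [0.443, -0.56], [0.443, -0.527]]
brown 464 254 [11. 12.] 90 [ 0.4781 -0.4013] [[0.492, -0.386], [0.492, -0.417], [0.464, -0.416], [0.464, -0.386]]
brown 345 255 [13. 16.] 76 [ 0.4781 -0.1011] [[0.489, -0.078], [0.498, -0.117], [0.467, -0.124], [0.458, -0.086]]
brown 528 228 [10. 10.] 90 [ 0.5438 -0.5645] [[0.557, -0.552], [0.556, -0.578], [0.531, -0.577], [0.531, -0.552]]
brown 328 230 [13. 15.] 90 [ 0.5432 -0.0609] [[0.56, -0.042], [0.559, -0.08], [0.527, -0.08], [0.527, -0.042]]
brown 325 202 [13. 16.] 82 [ 0.6138 -0.0521] [[0.627, -0.031], [0.632, -0.069], [0.601, -0.074], [0.595, -0.035]]
```

View pics/crop0.png

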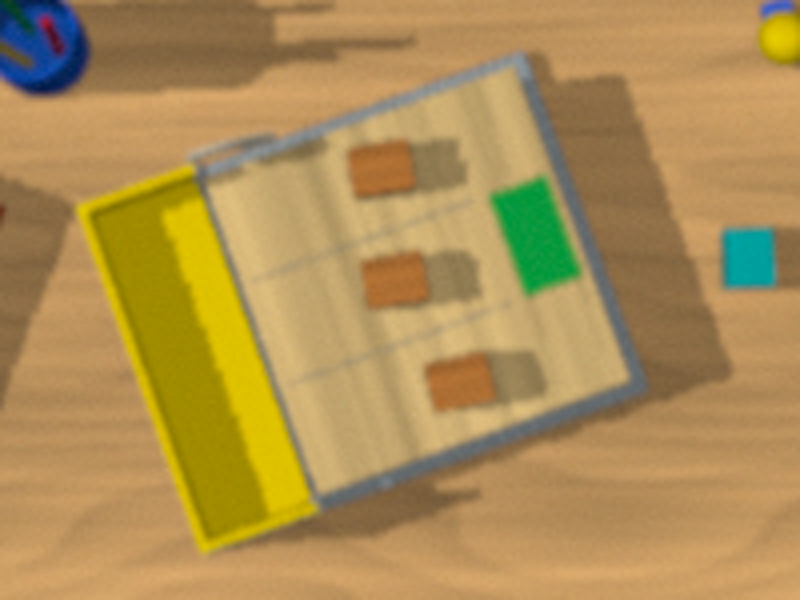

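The crop confirms three wooden blocks on the board, rig x heading about −70°, and trough-to-pad distance 228 mm (226 expected). Next I move above the pad with the fingers shut.

```bash
python3 - <<'E'
from h import *
print(to((.572,-.151,.16),np.radians(20)))
E
```

```text
[array([-1.000e-03,  1.000e-03,  1.556e+00]), array([ 49.06, -31.89,   7.11])]
```

```bash
python3 -m crank '[[[0,0,1.556,49,-31.9,4,0],[0,0,1.556,49,-31.9,4,0],[0,0,1.556,49,-31.9,4,0],[0,0,1.556,49,-31.9,4,0],[0,0,1.556,49,-31.9,4,0],[0,0,1.556,49,-31.9,4,0],[0,0,1.556,49,-31.9,4,0],[0,0,1.556,49,-31.9,4,0],[0,0,1.556,49,-31.9,4,0],[0,0,1.556,49,-31.9,4,0],[0,0,1.556,49,-31.9,4,0],[0,0,1.556,49,-31.9,4,0]]]' 40; python3 - <<'E'
from h import *
print(to((.572,-.151,.16),np.radians(20)),r.observe()['joint_positions'].round(2))
E
```

```text
time_s: 1.15
tool_pos: [0.5196, -0.2173, 0.1968]
tool_rot: [-2.617, 1.736, 0.002]
wrist_force: [1.2, -0.6, 0.3]
width: 0.0002
[array([0.   , 0.002, 0.051]), array([-4.06, -7.4 ,  3.69])] [ 0.05  0.59  0.46  1.81 -0.34  0.83 -2.06]
```

```bash
python3 -m crank '[[[0,0,0.05,-4.1,-7.4,3.7,0],[0,0,0.05,-4.1,-7.4,3.7,0],[0,0,0.05,-4.1,-7.4,3.7,0],[0,0,0.05,-4.1,-7.4,3.7,0],[0,0,0.05,-4.1,-7.4,3.7,0]]]'; python3 - <<'E'
from h import *
c=wcam(); cv2.imwrite('pics/w1.png',c['img'])
print([w_proj(c,p).round() for p in ((.572,-.151,.055),(.614,-.052,.08),(.543,-.061,.08),(.478,-.101,.08))])
for lo,hi,z in(((45,120,60),(75,255,255),.055),((3,120,50),(16,255,255),.08)):
  for k in blobs(c['img'],lo,hi,150):
    (u,v),wh,a=cv2.minAreaRect(k);print(round(u),round(v),np.round(wh),w_at_z(c,u,v,z)[:2].round(4))
print(to((.572,-.151,.065),np.radians(20)))
E
```

```text
time_s: 1.57
tool_pos: [0.5714, -0.1504, 0.1592]
tool_rot: [2.575, -1.799, -0.004]
wrist_force: [-0.8, -1.4, -0.2]
width: -0.0
[array([316., 242.]), array([214., 357.]), array([311., 378.]), array([415., 358.])]
314 242 [ 54. 102.] [ 0.5736 -0.1505]
318 392 [17. 13.] [ 0.5344 -0.0506]
414 330 [49. 19.] [ 0.4895 -0.1217]
213 327 [25. 51.] [ 0.6203 -0.076 ]
[array([ 0.001,  0.001, -0.001]), array([-0.07, -0.14,  9.5 ])]
```

View pics/w1.png

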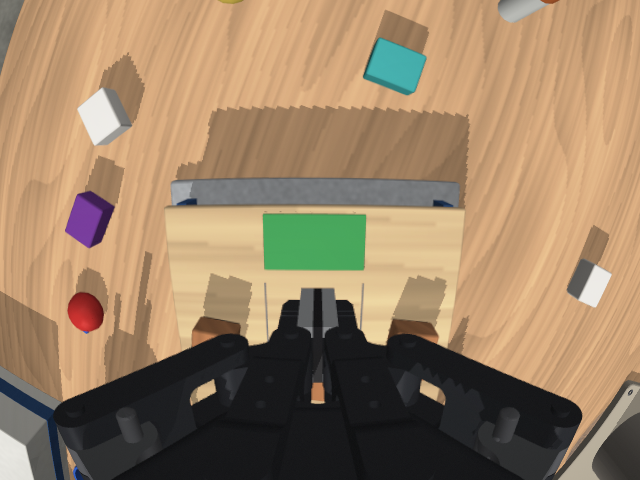

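The wrist view shows the pad centred at (314,242), which agrees with the top camera to 2 mm. Now I press it.

```bash
python3 -m crank '[[[0,0,0,0,-0.1,4,0],[0,0,0,0,-0.1,8,0],[0,0,0,0,-0.1,9.6,0],[0,0,0,0,-0.1,10.2,0],[0,0,0,0,-0.1,10.6,0],[0,0,0,0,-0.1,10.9,0],[0,0,0,0,-0.1,11.1,0],[0,0,0,0,-0.1,11.2,0],[0,0,0,0,-0.1,11.2,0]]]'
```

```text
time_s: 2.37
tool_pos: [0.5727, -0.153, 0.0492]
tool_rot: [2.572, -1.803, 0.003]
wrist_force: [-1.6, -1.5, 3.4]
width: 0.0002
```

```bash
python3 -m crank '[[[0,0,0,0.1,0,0.15,0],[0,0,0,0.1,0,0.25,0],[0,0,0,0.1,0,0.25,0]]]'
```

```text
time_s: 2.62
tool_pos: [0.5736, -0.1536, 0.047]
tool_rot: [-2.573, 1.803, -0.004]
wrist_force: [-1.1, 1.3, 3.2]
width: -0.0
```

```bash
python3 -m crank '[[[0,0,0,0,0,0.15,0],[0,0,0,0,0,0.25,0],[0,0,0,0,0,0.25,0]]]'
```

```text
time_s: 2.87
tool_pos: [0.5737, -0.1536, 0.0466]
tool_rot: [-2.572, 1.802, -0.004]
wrist_force: [-5.6, 1.2, 20.1]
width: -0.0004
```

At the stop (20 N). I let go and rise straight up.

```bash
python3 -m crank '[[[0,0,0,0,0,-2,0],[0,0,0,0,0,-6,0],[0,0,0,0,0,-10,0],[0,0,0,0,0,-14,0],[0,0,0,0,0,-17,0],[0,0,0,0,0,-17,0],[0,0,0,0,0,-17,1],[0,0,0,0,0,-17,1],[0,0,0,0,0,-17,1],[0,0,0,0,0,-17,1],[0,0,0,0,0,-17,1],[0,0,0,0,0,-17,1]]]'; python3 -m crank '[[[0,0,0,0,-20,-4,1],[0,0,0,0,-20,-4,1],[0,0,0,0,-20,-4,1],[0,0,0,0,-20,-4,1],[0,0,0,0,-20,-4,1],[0,0,0,0,-20,-4,1],[0,0,0,0,-20,-4,1]]]'; python3 - <<'E'
from h import *
c=read_camera('top');s=read_camera('scene')
a=cv2.resize(c['img'][160:310,230:430],None,fx=2.6,fy=2.6,interpolation=cv2.INTER_CUBIC)
b=cv2.resize(s['img'][160:350,200:420],(0,0),fx=2,fy=2)
o=np.zeros((max(a.shape[0],b.shape[0]),a.shape[1]+b.shape[1],3),np.uint8); o=o[:, :]
o[:a.shape[0],:a.shape[1]]=a;o[:b.shape[0],a.shape[1]:]=b;o=cv2.resize(o,(800,int(o.shape[0]*800/o.shape[1])))
cv2.imwrite('pics/up.png',o)
E
```

```text
time_s: 3.87
tool_pos: [0.5728, -0.1534, 0.2157]
tool_rot: [-2.572, 1.803, -0.002]
wrist_force: [0.2, 0.2, 0.1]
width: 0.072
time_s: 4.45
tool_pos: [0.762, -0.0837, 0.2542]
tool_rot: [-2.575, 1.799, -0.001]
wrist_force: [-1.4, -0.8, -0.6]
width: 0.0853
```

View pics/up.png

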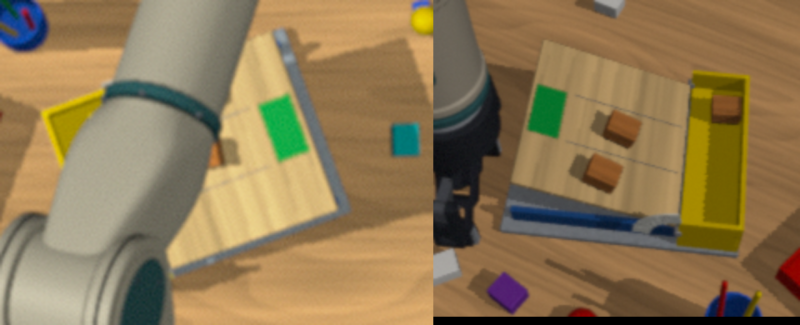

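One block (the one nearest the robot) slid into the trough, seen at (725,107) in the right half. The other two stuck on the raised board, at (622,127) and (602,172). The board is up. Next I press it flat again, with the two blocks still on it.

```bash
python3 -m crank '[[[0,0,0,0,20,8,0],[0,0,0,0,20,8,0],[0,0,0,0,20,8,0],[0,0,0,0,20,8,0],[0,0,0,0,20,8,0],[0,0,0,0,20,8,0],[0,0,0,0,20,8,0],[0,0,0,0,20,8,0]]]';python3 - <<'E'
from h import *
print(to((.5720,-.1475,.125),np.radians(20)),to((.572,-.1475,.047)))
E
```

```text
time_s: 5.22
tool_pos: [0.5705, -0.155, 0.1758]
tool_rot: [2.569, -1.807, -0.0]
wrist_force: [0.8, -0.7, -0.1]
width: -0.0001
[array([ 0.001, -0.   , -0.005]), array([-0.66, -0.39,  5.08])] [array([-0.66, -0.4 , 12.88])]
```

```bash
python3 -m crank '[[[0,0,0,-0.7,-0.4,3.5,0],[0,0,0,-0.7,-0.4,5,0],[0,0,0,-0.7,-0.4,6,0],[0,0,0,-0.7,-0.4,7,0],[0,0,0,-0.7,-0.4,8,0],[0,0,0,-0.7,-0.4,9,0],[0,0,0,-0.7,-0.4,10,0],[0,0,0,-0.7,-0.4,11,0],[0,0,0,-0.7,-0.4,12,0],[0,0,0,-0.7,-0.4,12.6,0],[0,0,0,-0.7,-0.4,12.9,0],[0,0,0,-0.7,-0.4,13.1,0]]]'
python3 -m crank '[[[0,0,0,0,0,0.15,0],[0,0,0,0,0,0.25,0],[0,0,0,0,0,0.25,0]]]'
```

```text
time_s: 6.22
tool_pos: [0.5741, -0.1489, 0.0467]
tool_rot: [-2.569, 1.809, -0.007]
wrist_force: [-2.9, -2.0, 28.0]
width: -0.0001
time_s: 6.47
tool_pos: [0.5741, -0.1489, 0.0468]
tool_rot: [-2.567, 1.808, -0.007]
wrist_force: [-4.6, -0.2, 20.9]
width: -0.0
```

```bash
python3 -m crank '[[[0,0,0,0,0,-2,0],[0,0,0,0,0,-6,0],[0,0,0,0,0,-10,0],[0,0,0,0,0,-14,0],[0,0,0,0,0,-18,0],[0,0,0,-14,-2,-22,1],[0,0,0,-14,-2,-22,1],[0,0,0,-14,-2,-22,1],[0,0,0,-14,-2,-22,1],[0,0,0,-14,-2,-22,1]]]'; python3 - <<'E'
from h import *
c=wcam();cv2.imwrite('pics/w2.png',c['img']);print(r.observe()['tool_pos'])
for lo,hi,z in(((45,120,60),(75,255,255),.055),((3,120,50),(16,255,255),.067)):
  for k in blobs(c['img'],lo,hi,150):
    (u,v),wh,a=cv2.minAreaRect(k);print(round(u),round(v),np.round(wh),w_at_z(c,u,v,z)[:2].round(4))
E
```

```text
time_s: 7.3
tool_pos: [0.5438, -0.0021, 0.2672]
tool_rot: [-2.573, 1.793, -0.0]
wrist_force: [0.4, -0.0, -0.5]
width: 0.0606
[ 0.54411457 -0.00571675  0.26677989]
343 60 [39. 72.] [ 0.5739 -0.1502]
404 295 [28. 34.] [0.4335 0.0432]
339 159 [36. 44.] [ 0.5446 -0.0592]
262 141 [37. 44.] [ 0.6167 -0.0507]
```

View pics/w2.png

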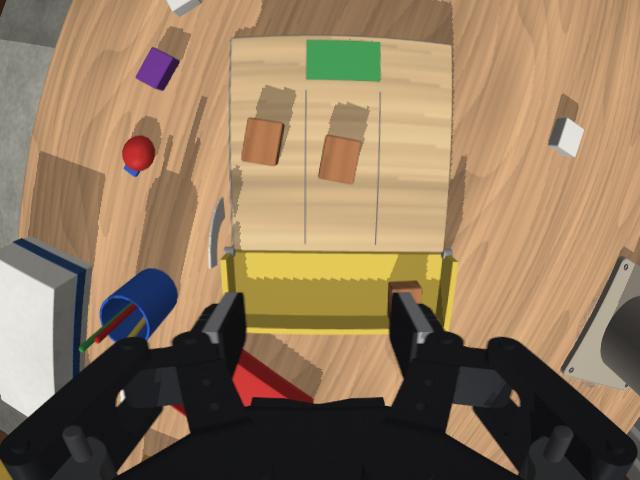

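The wrist view shows the board flat, with the pad at (343,60) projecting onto its latched position. The stuck blocks are at (262,141) and (339,159), and the slid block is in the trough at (404,293). Next I fit the block poses.

```bash
python3 - <<'E'
from h import *
c=wcam(); hsv=cv2.cvtColor(c['img'],cv2.COLOR_BGR2HSV)
for u,v in((339,159),(262,141)): print(hsv[v-3:v+3,u-3:u+3].mean((0,1)))
for lo in ((3,100,50),(3,100,120),(3,100,140)):
  for k in blobs(c['img'],lo,(16,255,255),400):
    w=np.array([w_at_z(c,*q,.08)[:2]*1000 for q in k[:,0]],np.float32)
    p,wh,a=cv2.minAreaRect(w); print(lo[2],np.round(p),np.round(wh,1),round(a,1), w.mean(0).round())
print(r.observe()['tool_pos'],r.observe()['joint_positions'].round(2))
E
```

```text
[ 12.11111111 141.61111111 181.30555556]
[ 12.08333333 141.61111111 178.66666667]
50 [213. 212.] [ 52.  226.7] 56.5 [226. 195.]
50 [658. 379.] [226.8  52.3] 73.6 [659. 358.]
50 [14. 90.] [ 55.1 226.3] 72.8 [16. 97.]
50 [480. 147.] [191.   91.4] 18.1 [478. 136.]
50 [436.  46.] [31.7 44.7] 21.1 [442.  43.]
50 [545. -59.] [32.4 40.6] 10.0 [545. -59.]
50 [615. -51.] [34.1 40.5] 9.9 [615. -51.]
50 [537. -49.] [761.5 465.3] 22.6 [555. -73.]
120 [214. 212.] [ 51.  222.9] 56.6 [226. 196.]
120 [657. 378.] [223.9  51.6] 73.6 [659. 357.]
120 [14. 90.] [ 55.  226.3] 72.8 [16. 97.]
120 [479. 147.] [189.8  91.4] 18.1 [477. 136.]
120 [545. -59.] [32.4 40.6] 10.0 [545. -59.]
120 [616. -51.] [31.8 40.5] 9.9 [616. -51.]
120 [537. -49.] [761.5 465.3] 22.6 [555. -73.]
140 [214. 212.] [ 51.  222.9] 56.5 [226. 195.]
140 [658. 378.] [223.9  50.3] 73.6 [656. 354.]
140 [12. 91.] [ 54.7 220.7] 73.8 [12. 98.]
140 [472. 142.] [172.2  90.9] 16.0 [482. 137.]
140 [545. -59.] [32.1 40.4] 10.1 [545. -60.]
140 [616. -51.] [31.4 39.5] 10.0 [616. -51.]
140 [ 306. -139.] [301.1 456.1] 26.9 [ 343. -151.]
140 [ 579. -191.] [52.3 25.1] 85.6 [ 579. -191.]
140 [ 607. -179.] [11.8 42.5] 0.4 [ 607. -179.]
140 [753.  26.] [270.5 384.1] 9.1 [722.  15.]
[ 0.54426248 -0.00835246  0.26654343] [-0.41  0.48  0.56  1.78 -0.3   0.96 -2.52]
```

```bash
python3 -m crank '[[[0,0,-1.45,0,0,0,0.65],[0,0,-1.45,0,0,0,0.65],[0,0,-1.45,0,0,0,0.65],[0,0,-1.45,0,0,0,0.65],[0,0,-1.45,0,0,0,0.65],[0,0,-1.45,0,0,0,0.65],[0,0,-1.45,0,0,0,0.65],[0,0,-1.45,0,0,0,0.65],[0,0,-1.45,0,0,0,0.65],[0,0,-1.45,0,0,0,0.65],[0,0,-1.45,0,0,0,0.65],[0,0,-1.45,0,0,0,0.65]]]'; python3 - <<'E'
from h import *
a=to((.616,-.051,.16),np.radians(10));print(a,r.observe()['joint_positions'].round(2))
E
```

```text
time_s: 8.4
tool_pos: [0.5437, -0.0104, 0.2659]
tool_rot: [3.12, 0.359, 0.002]
wrist_force: [-0.6, 0.1, 0.7]
width: 0.0556
[array([ 0.002, -0.   , -1.516]), array([ 6.11,  5.58, 10.61])] [-0.14  0.44  0.16  1.78 -0.08  0.93 -1.29]
```

```bash
python3 -m crank '[[[0,0,-1.516,6.1,5.6,8,0.65],[0,0,-1.516,6.1,5.6,10,0.65],[0,0,-1.516,6.1,5.6,10,0.65],[0,0,-1.516,6.1,5.6,10,0.65],[0,0,-1.516,6.1,5.6,10,0.65],[0,0,-1.516,6.1,5.6,10,0.65],[0,0,-1.516,6.1,5.6,10,0.65],[0,0,-1.516,6.1,5.6,10,0.65],[0,0,-1.516,6.1,5.6,10,0.65],[0,0,-1.516,6.1,5.6,10,0.65],[0,0,-1.516,6.1,5.6,10,0.65],[0,0,-1.516,6.1,5.6,10,0.65]]]';  python3 -m crank '[[[0,0,-0.06,0,0,0,0.65]]]'; python3 - <<'E'
from h import *
print(to((.616,-.051,.057),np.radians(10)),r.observe()['joint_positions'].round(2),r.observe()['width'])
E
```

```text
time_s: 9.4
tool_pos: [0.6152, -0.0537, 0.1652]
tool_rot: [2.038, 2.39, -0.003]
wrist_force: [-0.6, -0.0, -0.4]
width: 0.0561
time_s: 9.48
tool_pos: [0.6146, -0.0556, 0.1645]
tool_rot: [-1.961, -2.453, 0.005]
wrist_force: [1.1, -0.7, 0.2]
width: 0.0555
[array([-0.003,  0.001,  0.047]), array([ 0.43,  0.26, 10.74])] [ 0.22  0.67 -0.29  1.67  0.24  0.84  0.05] 0.055522121866705125
```

```bash
python3 -m crank '[[[0,0,0.047,0.43,0.26,3,0.65],[0,0,0.047,0.43,0.26,6,0.65],[0,0,0.047,0.43,0.26,8,0.65],[0,0,0.047,0.43,0.26,8,0.65]]]';  python3 - <<'E'
from h import *
print(to((.616,-.051,.057),np.radians(10)))
E
```

```text
time_s: 9.82
tool_pos: [0.6118, -0.0533, 0.0794]
tool_rot: [-2.017, -2.398, 0.016]
wrist_force: [-0.8, 0.8, -1.1]
width: 0.0557
[array([-0.013,  0.   , -0.002]), array([0.15, 0.49, 2.24])]
```

```bash
python3 -m crank '[[[-0.013,0,0,0.15,0.5,0.5,0.65],[-0.013,0,0,0.15,0.5,1.2,0.65],[-0.013,0,0,0.15,0.5,2,0.65],[-0.013,0,0,0.15,0.5,2.2,0.65],[-0.013,0,0,0.15,0.5,2.2,0.2],[-0.013,0,0,0.15,0.5,2.2,0.2],[-0.013,0,0,0.15,0.5,2.2,0.2],[-0.013,0,0,0.15,0.5,2.2,0.2],[-0.013,0,0,0.15,0.5,2.2,0.2]]]' 40
```

```text
time_s: 10.57
tool_pos: [0.6166, -0.0509, 0.0579]
tool_rot: [2.021, 2.404, 0.001]
wrist_force: [-0.6, -0.6, 1.5]
width: 0.0314
```

```bash
python3 -m crank '[[[0,0,0,0,0,-2,0.2],[0,0,0,0,0,-6,0.2],[0,0,0,0,0,-10,0.2],[0,0,0,0,0,-14,0.2],[0,0,0,0,0,-17,0.2],[0,0,0,0,0,-17,0.2]]]';  python3 - <<'E'
from h import *
print(to((.538,.250,.22),np.radians(-21)),r.observe()['width'],r.observe()['tool_pos'])
E
```

```text
time_s: 11.07
tool_pos: [0.6206, -0.0506, 0.2354]
tool_rot: [2.014, 2.395, 0.014]
wrist_force: [0.8, 0.2, 0.6]
width: 0.0314
[array([ 0.015, -0.001,  0.539]), array([31.04, -3.  ,  1.39])] 0.031437721972760596 [ 0.62057325 -0.05061808  0.23537288]
```

```bash
python3 -m crank '[[[0.015,0,0.539,31,-3,1.4,0.2],[0.015,0,0.539,31,-3,1.4,0.2],[0.015,0,0.539,31,-3,1.4,0.2],[0.015,0,0.539,31,-3,1.4,0.2],[0.015,0,0.539,31,-3,1.4,0.2],[0.015,0,0.539,31,-3,1.4,0.2],[0.015,0,0.539,31,-3,1.4,0.2],[0.015,0,0.539,31,-3,1.4,0.2],[0.015,0,0.539,31,-3,1.4,0.2],[0.015,0,0.539,31,-3,1.4,0.2]]]';  python3 - <<'E'
from h import *
c=wcam();cv2.imwrite('pics/w3.png',c['img'])
ctr=np.array([.549,.279]);X=np.array([.934,-.357]);Y=np.array([.357,.934])
for s,t in((1,1),(1,-1),(-1,-1),(-1,1)):
    q=w_proj(c,np.r_[ctr+X*.075*s+Y*.065*t,.035]);cv2.circle(c['img'],tuple(int(i) for i in q),4,(255,255,0),1);print(q.round())
cv2.imwrite('pics/w3m.png',c['img'])
print(to((.538,.250,.014),np.radians(-21)),r.observe()['joint_positions'].round(2))
E
```

```text
time_s: 11.9
tool_pos: [0.5371, 0.2511, 0.2195]
tool_rot: [-2.585, -1.783, 0.001]
wrist_force: [-0.4, -1.1, -0.7]
width: 0.0311
[404. 117.]
[399. 258.]
[239. 258.]
[234. 116.]
[array([-0.   ,  0.001,  0.   ]), array([ 0.12, -0.03, 20.55])] [-0.38  0.56 -0.16  1.69  0.11  0.9  -0.95]
```

View pics/w3m.png

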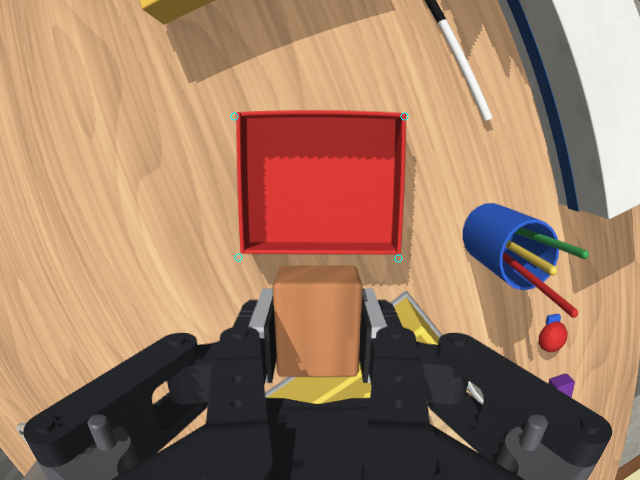

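The tray's corners sit about 4 mm beyond my marks, so I shift its centre to (0.5505, 0.2825). The block is held squarely.

```bash
python3 -m crank '[[[0,0,0,0.45,0,4,0.2],[0,0,0,0.45,0,8,0.2],[0,0,0,0.45,0,12,0.2],[0,0,0,0.45,0,16,0.2],[0,0,0,0.45,0,18.5,0.2],[0,0,0,0.45,0,19,0.2]]]';  python3 - <<'E'
from h import *
print(to((.540,.2545,.0095),np.radians(-21)),r.observe()['width'])
E
```

```text
time_s: 12.45
tool_pos: [0.537, 0.2486, 0.0247]
tool_rot: [2.591, 1.775, -0.016]
wrist_force: [-0.5, -0.1, -0.4]
width: 0.0314
[array([-0.005,  0.009, -0.003]), array([0.67, 0.07, 1.51])] 0.03141766882787593
```

```bash
python3 -m crank '[[[0,0.009,0,0.7,0.05,0.7,0.2],[0,0.009,0,0.7,0.05,1.3,0.2],[0,0.009,0,0.7,0.05,1.5,0.2],[0,0.009,0,0.7,0.05,1.5,0.2],[0,0.009,0,0.7,0.05,1.5,0.6],[0,0.009,0,0.7,0.05,1.5,0.6],[0,0.009,0,0.7,0.05,1.5,0.6],[0,0.009,0,0.7,0.05,1.5,0.6]]]'; python3 -m crank '[[[0,0,0,0,0,-3,0.6],[0,0,0,0,0,-7,0.65],[0,0,0,0,0,-11,0.65],[0,0,0,0,0,-15,0.65],[0,0,0,0,0,-19,0.65],[0,0,0,0,0,-21,0.65]]]';  python3 - <<'E'
from h import *
print(to((.545,-.059,.20),np.radians(10)))
E
```

```text
time_s: 13.12
tool_pos: [0.5403, 0.2551, 0.0104]
tool_rot: [-2.588, -1.774, 0.002]
wrist_force: [-0.2, -0.3, -0.3]
width: 0.0515
time_s: 13.62
tool_pos: [0.543, 0.2557, 0.226]
tool_rot: [-2.589, -1.774, -0.01]
wrist_force: [1.3, -0.5, -0.7]
width: 0.0557
[array([ 0.003, -0.006, -0.544]), array([-29.29,  11.55,   2.41])]
```

```bash
python3 -m crank '[[[0,0,-0.544,-29.3,11.5,0,0.65],[0,0,-0.544,-29.3,11.5,0,0.65],[0,0,-0.544,-29.3,11.5,0,0.65],[0,0,-0.544,-29.3,11.5,0,0.65],[0,0,-0.544,-29.3,11.5,0,0.65],[0,0,-0.544,-29.3,11.5,0,0.65],[0,0,-0.544,-29.3,11.5,2.4,0.65],[0,0,-0.544,-29.3,11.5,2.4,0.65],[0,0,-0.544,-29.3,11.5,2.4,0.65],[0,0,-0.544,-29.3,11.5,2.4,0.65]]]';  python3 - <<'E'
from h import *
t=read_camera('top');cv2.imwrite('pics/t2.png',t['img'])
s=read_camera('scene');hs=s['img'];
for k in blobs(hs,(3,100,40),(16,255,200),60):
    (u,v),wh,a=cv2.minAreaRect(k)
    if 230<u<520 and 180<v<380: print(round(u),round(v),np.round(wh),at_z(s,u,v,.07)[:2].round(3))
print(to((.545,-.059,.08),np.radians(10)))
cv2.imwrite('pics/s2.png',cv2.resize(hs[150:400,200:520],None,fx=2,fy=2))
E
```

```text
time_s: 14.45
tool_pos: [0.5439, -0.061, 0.1997]
tool_rot: [-2.023, -2.401, -0.009]
wrist_force: [0.2, 0.5, 1.3]
width: 0.0555
308 244 [21. 18.] [ 0.544 -0.061]
376 225 [16. 17.] [0.432 0.052]
320 240 [479. 639.] [ 0.522 -0.043]
[array([ 0.005, -0.006,  0.002]), array([-0.22, -0.07, 12.05])]
```

View pics/s2.png

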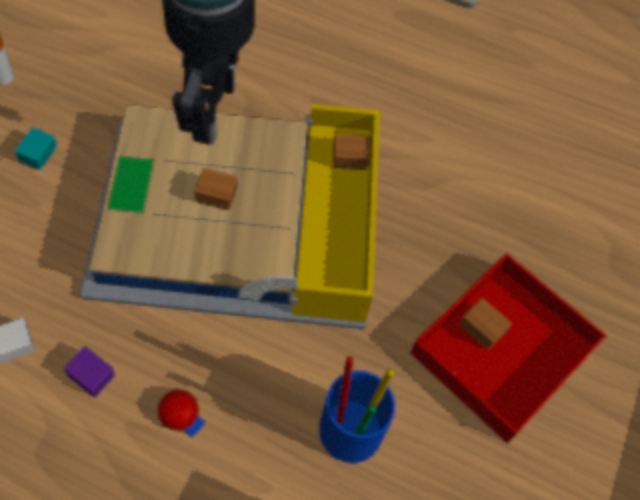

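The first block lies flat in the tray at (487,322), the slid block is in the trough at (350,150), and the last one is unmoved at (216,188). Next I grasp it.

```bash
python3 -m crank '[[[0,0,0,-0.2,-0.1,4,0.65],[0,0,0,-0.2,-0.1,8,0.65],[0,0,0,-0.2,-0.1,11.5,0.65],[0,0,0,-0.2,-0.1,12,0.65]]]';  python3 - <<'E'
from h import *
print(to((.545,-.059,.057),np.radians(10)))
E
```

```text
time_s: 14.88
tool_pos: [0.5412, -0.0564, 0.0762]
tool_rot: [-2.007, -2.405, -0.006]
wrist_force: [-1.4, 0.4, -0.2]
width: 0.0557
[array([-0.003, -0.009,  0.005]), array([-0.34,  0.33,  1.91])]
```

```bash
python3 -m crank '[[[0,-0.009,0,-0.34,0.33,0.6,0.65],[0,-0.009,0,-0.34,0.33,1.3,0.65],[0,-0.009,0,-0.34,0.33,1.8,0.65],[0,-0.009,0,-0.34,0.33,1.9,0.65],[0,-0.009,0,-0.34,0.33,1.9,0.2],[0,-0.009,0,-0.34,0.33,1.9,0.2],[0,-0.009,0,-0.34,0.33,1.9,0.2],[0,-0.009,0,-0.34,0.33,1.9,0.2],[0,-0.009,0,-0.34,0.33,1.9,0.2]]]' 40; python3 -m crank '[[[0,0,0,0,0,-2,0.2],[0,0,0,0,0,-6,0.2],[0,0,0,0,0,-10,0.2],[0,0,0,0,0,-14,0.2],[0,0,0,0,0,-16,0.2]]]';  python3 - <<'E'
from h import *
print(to((.5615,.3105,.22),np.radians(-21)))
E
```

```text
time_s: 15.63
tool_pos: [0.5457, -0.0592, 0.0581]
tool_rot: [-2.013, -2.411, 0.002]
wrist_force: [-0.3, 0.4, 6.3]
width: 0.0313
time_s: 16.05
tool_pos: [0.5477, -0.059, 0.2228]
tool_rot: [2.011, 2.408, 0.004]
wrist_force: [1.3, 0.2, -1.0]
width: 0.0312
[array([0.006, 0.   , 0.546]), array([36.11,  7.94,  0.26])]
```

```bash
python3 -m crank '[[[0,0,0.546,36.1,7.9,0.2,0.2],[0,0,0.546,36.1,7.9,0.2,0.2],[0,0,0.546,36.1,7.9,0.2,0.2],[0,0,0.546,36.1,7.9,0.2,0.2],[0,0,0.546,36.1,7.9,0.2,0.2],[0,0,0.546,36.1,7.9,0.2,0.2],[0,0,0.546,36.1,7.9,0.2,0.2],[0,0,0.546,36.1,7.9,0.2,0.2],[0,0,0.546,36.1,7.9,0.2,0.2],[0,0,0.546,36.1,7.9,0.2,0.2],[0,0,0.546,36.1,7.9,0.2,0.2],[0,0,0.546,36.1,7.9,0.2,0.2]]]';  python3 - <<'E'
from h import *
print(to((.5615,.3105,.06),np.radians(-21)),r.observe()['width'])
E
```

```text
time_s: 17.05
tool_pos: [0.5609, 0.3092, 0.2201]
tool_rot: [2.585, 1.776, 0.004]
wrist_force: [-0.3, -0.5, -0.8]
width: 0.0315
[array([ 0.005,  0.001, -0.   ]), array([ 0.16, -0.08, 16.01])] 0.031548655271804026
```

```bash
python3 -m crank '[[[0,0,0,0.2,-0.1,4,0.2],[0,0,0,0.2,-0.1,8,0.2],[0,0,0,0.2,-0.1,12,0.2],[0,0,0,0.2,-0.1,15,0.2],[0,0,0,0.2,-0.1,15.5,0.2],[0,0,0,0.2,-0.1,15.5,0.2]]]';  python3 - <<'E'
from h import *
print(to((.5615,.3105,.0095),np.radians(-21)),r.observe()['width'])
E
```

```text
time_s: 17.55
tool_pos: [0.5607, 0.308, 0.0633]
tool_rot: [2.587, 1.773, -0.004]
wrist_force: [0.2, 0.8, 0.0]
width: 0.031
[array([ 0.003,  0.005, -0.003]), array([ 0.3 , -0.03,  5.38])] 0.031044510309254713
```

```bash
python3 -m crank '[[[0,0.005,0,0.3,0,2.5,0.2],[0,0.005,0,0.3,0,4.4,0.2],[0,0.005,0,0.3,0,5.2,0.2],[0,0.005,0,0.3,0,5.4,0.2],[0,0.005,0,0.3,0,5.4,0.2],[0,0.005,0,0.3,0,5.4,0.6],[0,0.005,0,0.3,0,5.4,0.6],[0,0.005,0,0.3,0,5.4,0.6],[0,0.005,0,0.3,0,5.4,0.6]]]'; python3 -m crank '[[[0,0,0,0,0,-3,0.6],[0,0,0,0,0,-7,0.65],[0,0,0,0,0,-11,0.65],[0,0,0,0,0,-15,0.65],[0,0,0,0,0,-19,0.65],[0,0,0,-12,0,-21,0.65],[0,0,0,-12,0,-21,0.65],[0,0,0,-12,0,-21,0.65],[0,0,0,-12,0,-21,0.65]]]';  python3 - <<'E'
from h import *
s=read_camera('scene');w=wcam()
a=cv2.resize(s['img'][150:400,180:520],(480,353));b=cv2.resize(w['img'],(320,240))
o=np.zeros((353,800,3),np.uint8);o[:,:480]=a;o[:240,480:]=b;cv2.imwrite('pics/s3.png',o)
E
```

```text
time_s: 18.3
tool_pos: [0.5624, 0.3108, 0.0103]
tool_rot: [2.589, 1.774, 0.005]
wrist_force: [0.1, -0.7, 0.3]
width: 0.0514
time_s: 19.05
tool_pos: [0.5163, 0.19, 0.2216]
tool_rot: [2.592, 1.761, -0.003]
wrist_force: [0.7, 0.3, -0.4]
width: 0.0553
```

View pics/s3.png

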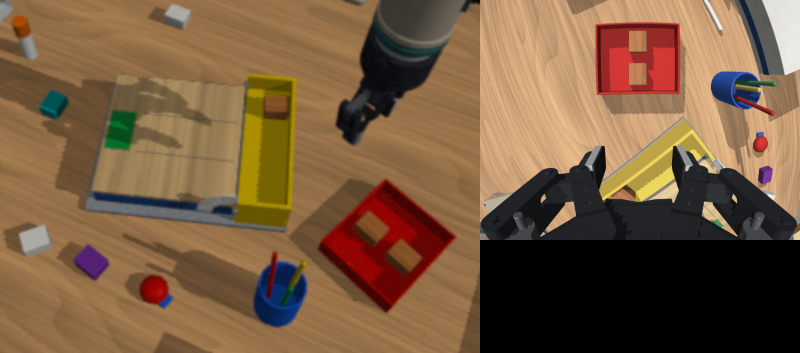

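```bash
python3 -c "
from bench import ticket; print(ticket.sign_off())"
```

```text
the job is handed in; nothing more can be done
None
```

I ran the friction test and handed the job in at about 19 s of the 72 s allowed; no verdict is reported.

- **Test:** Pressing the pad to the stop (about 20 N) released the latch and the board sprang up. The block nearest the robot slid into the yellow trough, and the other two stayed on the board. I did not measure the board's angle, only saw it standing up in the pictures.
- **Reset:** I pressed the board to the stop again (21–28 N) with the two stuck blocks still on it, and it latched flat. Afterwards the pad measured at (0.574, -0.150), its starting position.
- **Blocks:** I moved the two stuck blocks one at a time into the red tray.

**Last checks:** The final pictures showed both blocks flat on the tray floor, the slid block in the trough at about x = -116 mm, y = -62 mm in the rig's frame, and the board flat. The bystanders visible in those pictures looked unmoved, the arm was clear of everything, and no check failed. The one disagreement came earlier: the tray was about 4 mm off my first estimate, which I corrected before placing.

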